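# Take a flower stamp off its drying bar

### The arm

A 6-joint arm with a two-finger parallel gripper is mounted at the origin on the work surface. World frame = base frame: x ahead of the robot, y to its left, z up, the work surface at z = 0. Lengths are in m, angles in rad, forces in N, time in s.
With the tool pointing down it reaches from about 0.375 to 0.925 m from the base axis. Payload 5.7 kg.
Tool frame: the origin (TCP) lies midway between the tips of the shut fingers; the grasp point (between the pads) lies 19 mm behind it (bot.pinch_z is the distance from the TCP to the grasp point, in m); z points along the fingers, y is the line along which they close (so a half turn about z gives the same grasp; the last joint's range is limited). The gripper opens to 88 mm and grips with 3 to 60 N. Pads are 20 mm wide; open, the fingers measure 115 mm over their backs; the gripper's body (75 mm by 178 mm) begins 61 mm behind the grasp point.
Start: joints at [1.222, 0.359, 1.51, -0, 1.272, -0.115], TCP at [0.139, 0.584, 0.19] pointing down, gripper open.
Joint ranges: [-2.97, 2.97], [-1.01, 2.36], [0.21, 2.38], [-0.96, 4.11], [0.2, 2.71], [-2.98, 2.98]. Speed limits (rad/s): [2.39, 2.39, 3.14, 3.14, 3.14, 3.14].

### API

Orientations are given as a rotation vector (axis times angle).
In Python, from rig import bot gives the robot as it stands.
- The arm moves only by the tool jog_arm, never from a script. Its argument "plan" is text: rows parted by semicolons, each of 5 numbers parted by spaces: the finger opening in cm, from 0 to 8.78, then the shift along the tool's x, y, z in cm, then the turn about the tool's z in rad. A call has 1 to 20 rows; each row shifts and turns the commanded pose from where the row before left it, along the tool's axes as they then stand; what a row does not reach is not made up. A row lasts 1/10 s, in which the tool goes at most 50 mm and 8.59 degrees, less where a joint would pass 70% of its speed; a pose out of reach is approached as far as the arm can. A call is refused whole if a number of a shift passes 5 or a number of a turn 0.15, either way. A call with a gripper value outside its range is refused whole. The fingers move at their own pace and stop on an object; "squeeze" is the grip in N (left out, the last holds). Time passes only in rows, so rows that do not move let the fingers close. It gives the time, the measured TCP pose, the force, the opening and the grip force at its end, in the units of the state.
- bot.get_state(): the state, without advancing time (a new reading comes with each control period).
- bot.grab_frame(name): name is "side" or "top" or "wrist"; returns a dict with "image" (400x640x3 uint8, red, green, blue), "K" (3x3 intrinsics, pixels), "k1" (the pictures are not rectified: a ray, as slopes to the right and down, at radius r is drawn at 1 + k1 r^2 times it, then the intrinsics apply), "rvec" (rotation vector, rad) and "tvec" (3), from world to camera coordinates, as OpenCV has them. Camera axes: x right, y down, z forward; pixel columns grow to the right and rows downward; lengths in m; the calibration is good to about 2 mm. A picture is of the moment at which its call begins. There is no depth.
- bot.sign_off(): hands the job in; it is judged then, once.
The state is a dict: "time_s": time; "joint_pos": joint angles; "dq": joint speeds; "effort": joint torques, N m; "ee_pos": TCP position; "eef_rot": TCP orientation; "force": force on the tool from outside, world axes, zero at the start; "ft_torque": the same for the moment, N m; "opening": opening from 0.0 (shut) to 1.0 (fully open); "gripper_force": force on a finger pad.
Only numpy, scipy, OpenCV 4.12 (cv2) and the standard library are available. Lean on these libraries where they do the work, as an engineer would, in place of code of your own. Each camera call takes 0.05 s, during which the arm holds its last target. There are 200 camera calls.

### The job

On the drying stand that carries the teal flower stamp, slide the red stop collar off the free end of the bar and set it down in the white tray. Then slide the flower stamp off the same bar and set it down in the tray too. Set both down rather than dropping them; they may lie or stand any way up in the tray.

Things in the scene. Friction and masses are not known exactly. Their poses are not given: they have to be found in the camera images.
- stand: Fixed wooden drying stand with a horizontal steel bar, 10 mm in diameter, along its own x axis; origin on the table under the middle of the bar. The bar's axis is 100 mm above the origin; its free end is at x = -75 mm (facing roughly towards the robot) and it is held at x = +75 mm by a post 16 mm (x) by 32 mm (y) that reaches 115 mm high. The base board is 190 (x) by 80 (y) by 15 mm. A second, like stand with a yellow collar and a grey round ring is not part of the job.
- collar: Red eight-sided stop collar, loose on the bar between the flower stamp and the free end: 40 mm across its flats (a flat on each of its +y and -y sides, each about 16 mm high), 24 mm long along the bar, hole 24 mm across, about 40 g. Origin at its centre, x along its hole. It hangs on the bar with its centre 7 mm below the bar's axis, near x = -25 mm of the stand, and slides lightly. Handle it from above with one finger on each side of the bar.
- stamp: Teal rigid flower-shaped ring stamp with magenta petals on both faces: eight round petals, 60 mm across from petal tip to petal tip (a petal on each of its +y and -y sides), 20 mm thick along the bar, hole 28 mm across (so the collar cannot pass through and blocks its way), about 60 g. Origin at its centre, x along its hole. It hangs on the bar with its centre 9 mm below the bar's axis, near x = +25 mm of the stand, and slides lightly.
- tray: Fixed white open tray, 220 mm (x) by 170 mm (y) outside, 25 mm high, walls and floor 5 mm thick; origin at the centre of its underside. Both parts fit side by side along its x.
Things that resemble listed ones, but are neither listed nor needed, are in the scene too. Several things have the shape of the collar; the one meant has the colours described above.

How it is judged:
On the way:
1. the red collar is off the bar and set down in the tray, let go, while the stamp is still on the bar (x of collar in the frame of tray between -0.105 and 0.105 m and y of collar in the frame of tray between -0.08 and 0.08 m and z of collar in the frame of tray between 0 and 0.055 m and linear speed of collar below 0.03 m/s and contact force between the fingers and collar below 0.05 N and distance between stamp and stand below 0.15 m and z of stamp in the frame of stand above 0.08 m), for 0.2 s.
At the end, for the whole second after the job is handed in: The red collar and the flower stamp both rest in the tray: each one's centre is between the inner walls (within 105 mm of the tray's centre along its length and 80 mm across it) and no more than 55 mm above the tray's underside, lying still (x of collar in the frame of tray between -0.105 and 0.105 m and y of collar in the frame of tray between -0.08 and 0.08 m and z of collar in the frame of tray between 0 and 0.055 m and linear speed of each of collar, stamp below 0.03 m/s and x of stamp in the frame of tray between -0.105 and 0.105 m and y of stamp in the frame of tray between -0.08 and 0.08 m and z of stamp in the frame of tray between 0 and 0.055 m); the robot touches nothing.
It fails at once if the collar is dropped (falls from more than about 50 mm out of the gripper) (linear speed of collar above 1 m/s and contact force between the fingers and collar below 0.05 N).
It fails at once if the stamp is dropped (falls from more than about 50 mm out of the gripper) (linear speed of stamp above 1 m/s and contact force between the fingers and stamp below 0.05 N).
It also fails if it takes over 69 s, if anything falls off the work surface, if the arm or the gripper's body presses on something with over 40 N, if the wrist force passes 120 N, or if a joint passes its speed limit or range.

## Working session

There is one attempt and no reset: what is moved stays moved. The work goes in short steps, Python scripts to look and compute and a tool call to move; the robot and the scene stay as the last step left them, time stands still between calls to the robot, and variables do not carry over. Pictures are saved under pics/ and viewed, at most 10 in all, crops included, and the job is handed in when it is done.

Besides the shell and the picture viewer there is one more tool, called after "Request:" by a JSON object that holds its "fn" and its "kwargs". jog_arm: Moves the arm, as the interface text tells. Its arguments: {"type":"object","properties":{"plan":{"type":"string"},"squeeze":{"type":"number"}},"required":["plan"]}

```bash
mkdir -p pics; ls
cat > h.py <<'E'
import numpy as np, cv2
from rig import bot
def grab(n):
    f=bot.grab_frame(n); f['K']=np.array(f['K'],float); f['R']=cv2.Rodrigues(np.array(f['rvec'],float))[0]; f['t']=np.array(f['tvec'],float).ravel(); return f
def save(f,p,s=1,roi=None):
    im=f['image'][:,:,::-1]
    if roi: im=im[roi[1]:roi[3],roi[0]:roi[2]]
    cv2.imwrite('pics/'+p,cv2.resize(im,None,fx=s,fy=s,interpolation=cv2.INTER_CUBIC))
def ray(f,u,v):
    d=np.array([(u-f['K'][0,2])/f['K'][0,0],(v-f['K'][1,2])/f['K'][1,1]]);x=d.copy()
    for _ in range(20): x=d/(1+f['k1']*(x@x))
    w=f['R'].T@np.array([x[0],x[1],1]); return -f['R'].T@f['t'], w/np.linalg.norm(w)
def onz(f,u,v,z):
    c,w=ray(f,u,v); return c+w*(z-c[2])/w[2]
def tri(a,b):
    A=[];y=[]
    (c1,w1),(c2,w2)=a,b
    s=np.linalg.lstsq(np.c_[w1,-w2],c2-c1,rcond=None)[0]
    p,q=c1+s[0]*w1,c2+s[1]*w2
    return (p+q)/2,np.linalg.norm(p-q)
E
python3 - <<'E'
from h import *
for n in('top','side'):
    f=grab(n);save(f,n+'0.png');print(n,f['K'][0,0],f['k1'],-f['R'].T@f['t'])
E
```

```text
pics
top 386.2512986764062 -0.07769355168894891 [ 0.44811027 -0.06030873  0.95761143]
side 505.53096370004954 -0.002841593726808359 [-0.03561738 -0.79086066  0.96223464]
```

View pics/top0.png

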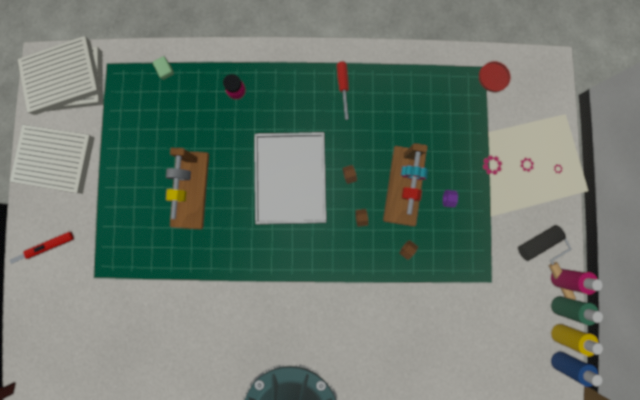

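View pics/side0.png

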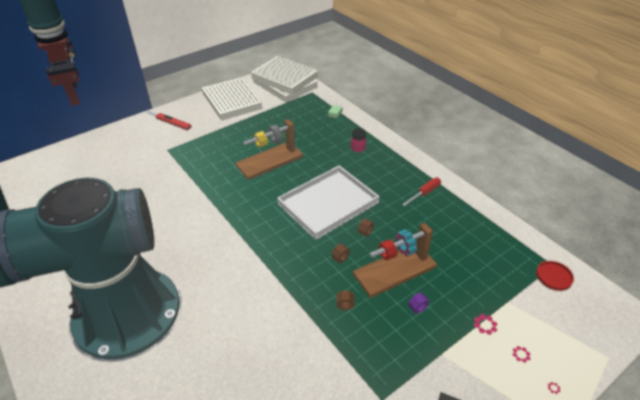

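The top view shows the target stand at about (407,185): teal and magenta stamp at (413,172), red collar at (411,194). The things shaped like the collar are the purple block (450,199), brown blocks (349,174), (361,217) and (408,250), and the yellow collar (175,195) with a grey ring on the other stand. The one meant is the red one at (411,194), because it shares the bar with the teal stamp. I'll confirm it in a crop and measure.

Run:
```python
from h import *
T=grab('top');S=grab('side')
a=cv2.resize(T['image'][135:235,370:470],(500,400)) if 0 else cv2.resize(T['image'][135:235,370:440],None,fx=5,fy=5,interpolation=cv2.INTER_CUBIC)
b=cv2.resize(S['image'][215:300,345:445],None,fx=4.4,fy=4.4,interpolation=cv2.INTER_CUBIC)
h=max(a.shape[0],b.shape[0]);pad=lambda i:cv2.copyMakeBorder(i,0,h-i.shape[0],0,0,cv2.BORDER_CONSTANT)
cv2.imwrite('pics/c.png',np.hstack([pad(a),pad(b)])[:,:,::-1])
def mask(f,lo,hi,roi):
    h=cv2.cvtColor(f['image'],cv2.COLOR_RGB2HSV);m=cv2.inRange(h,lo,hi);z=np.zeros_like(m);x0,y0,x1,y1=roi;z[y0:y1,x0:x1]=m[y0:y1,x0:x1];return z
def cen(m):
    n,l,s,c=cv2.connectedComponentsWithStats(m);i=1+np.argmax(s[1:,4]);return c[i],s[i]
R={}
for nm,lo,hi in(('red',(0,150,90),(6,255,255)),('teal',(90,120,90),(110,255,255))):
    r=[]
    for f,roi in((T,(380,140,435,235)),(S,(360,220,440,290))):
        c,s=cen(mask(f,lo,hi,roi));print(nm,c,s);r.append(ray(f,*c)); 
        if f is T: print(' on z .1/.11',onz(f,*c,.1),onz(f,*c,.11))
    print(nm,'tri',tri(*r))
# tray outline in top
m=mask(T,(0,0,120),(179,60,255),(240,120,340,235))
c=max(cv2.findContours(m,0,2)[0],key=cv2.contourArea)
box=cv2.boxPoints(cv2.minAreaRect(c));P=np.array([onz(T,*p,.025) for p in box]);print('tray',box,P,P.mean(0),[np.linalg.norm(P[i]-P[i-1]) for i in range(4)])
# base board
m=mask(T,(5,80,60),(20,255,255),(380,140,435,235))
c=max(cv2.findContours(m,0,2)[0],key=cv2.contourArea);print(cv2.boxPoints(cv2.minAreaRect(c)))
P=np.array([onz(T,*p,.015) for p in cv2.boxPoints(cv2.minAreaRect(c))]);print(P)
```

```text
red [411.14594595 193.27567568] [402 187  19  13 185]
 on z .1/.11 [ 0.53203271 -0.27059133  0.1       ] [ 0.53105415 -0.26813937  0.11      ]
red [388.76666667 249.84761905] [380 240  17  20 210]
red tri (array([ 0.53458937, -0.2740749 ,  0.09053272]), np.float64(0.003910869950977085))
teal [414.38020833 170.83333333] [402 166  25  11 192]
 on z .1/.11 [ 0.58299601 -0.27844715  0.1       ] [ 0.5814232  -0.27590359  0.11      ]
teal [408.93939394 239.36969697] [399 229  17  24 165]
teal tri (array([ 0.58678888, -0.28161086,  0.0969301 ]), np.float64(0.007866160017692867))
tray [[253.17557 133.25159]
 [323.6118  131.75296]
 [325.52896 221.86111]
 [255.09274 223.35974]] [[ 0.68344459  0.09959078  0.025     ]
 [ 0.68901163 -0.07381669  0.025     ]
 [ 0.46768497 -0.08060581  0.025     ]
 [ 0.4621399   0.08932176  0.025     ]] [0.57557027 0.00862251 0.025     ] [np.float64(0.22154281146953372), np.float64(0.17349680587696578), np.float64(0.2214307677463181), np.float64(0.1700180198264568)]
[[383.1565  220.62349]
 [395.16382 140.57457]
 [428.41565 145.56233]
 [416.40833 225.61125]]
[[ 0.47231876 -0.22183497  0.015     ]
 [ 0.67190677 -0.25261515  0.015     ]
 [ 0.66074298 -0.33639213  0.015     ]
 [ 0.46082888 -0.30394821  0.015     ]]
```

View pics/c.png

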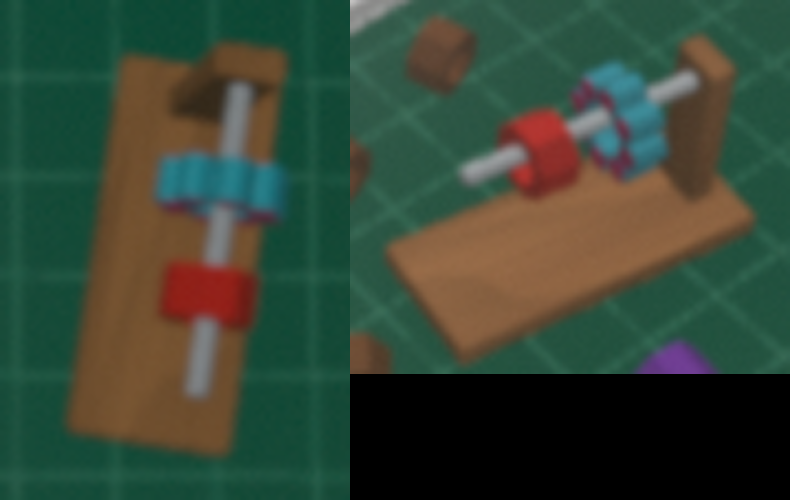

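The crop confirms it: red eight-sided collar on the bar at top (411,193), teal and magenta stamp behind it towards the post. Bar yaw comes out at about -9°. Next I need the tool axes.

Run:
```python
from h import *
s=bot.get_state();R=cv2.Rodrigues(np.array(s['eef_rot'],float))[0];print(R.round(3),s['ee_pos'],s['time_s'],bot.pinch_z)
x=R[:2,0];print('tool x yaw',np.degrees(np.arctan2(x[1],x[0])))
```

```text
[[-0.973  0.232 -0.   ]
 [ 0.232  0.973 -0.001]
 [ 0.    -0.001 -1.   ]] [0.13884364 0.58325009 0.18983394] 0.2 0.0187
tool x yaw 166.60649578216666
```

Request:
{"fn": "jog_arm", "kwargs": {"plan": "8.78 0 0 0 -0.077; 8.78 -3.8 -1.7 0 0; 8.78 -3.8 -1.7 0 0; 8.78 -3.8 -1.7 0 0; 8.78 -3.8 -1.7 0 0; 8.78 -3.8 -1.7 0 0; 8.78 -3.8 -1.7 0 0; 8.78 -3.8 -1.7 0 0; 8.78 -3.8 -1.7 0 0; 8.78 -1.5 -4.6 0 0; 8.78 -1.5 -4.6 0 0; 8.78 -1.5 -4.6 0 0; 8.78 -1.5 -4.6 0 0; 8.78 -1.5 -4.6 0 0; 8.78 -1.5 -4.6 0 0; 8.78 -1.5 -4.6 0 0; 8.78 -1.5 -4.6 0 0; 8.78 -1.5 -4.6 0 0; 8.78 -1.5 -4.6 0 0; 8.78 -1.5 -4.6 0 0", "squeeze": 15}}

```text
time_s: 2.2
ee_pos: [0.5019, -0.1257, 0.1904]
eef_rot: [0.246, 3.132, 0.0]
force: [0.7, 1.4, -0.8]
opening: 0.999
gripper_force: 0.0
```

Request:
{"fn": "jog_arm", "kwargs": {"plan": "8.78 -1.5 -4.6 0 0; 8.78 -1.5 -4.6 0 0; 8.78 0 0 0 0; 8.78 0 0 0 0; 8.78 0 0 0 0"}}

```text
time_s: 2.7
ee_pos: [0.5166, -0.218, 0.19]
eef_rot: [-0.245, -3.131, -0.002]
force: [-0.2, 0.5, -0.1]
opening: 1.0
gripper_force: 0.0
```

Run:
```python
from h import *
s=bot.get_state();R=cv2.Rodrigues(np.array(s['eef_rot'],float))[0];print(R.round(3),s['ee_pos'],s['time_s'],s['force'])
f=grab('wrist');save(f,'w1.png');print(-f['R'].T@f['t'],f['K'][0,0])
```

```text
[[-0.988  0.156 -0.001]
 [ 0.156  0.988  0.001]
 [ 0.001  0.001 -1.   ]] [ 0.51663224 -0.21798058  0.19003296] 2.7 [-0.204227    0.45894074 -0.06001387]
[ 0.45246995 -0.20679937  0.38479927] 288.15404573665626
```

View pics/w1.png

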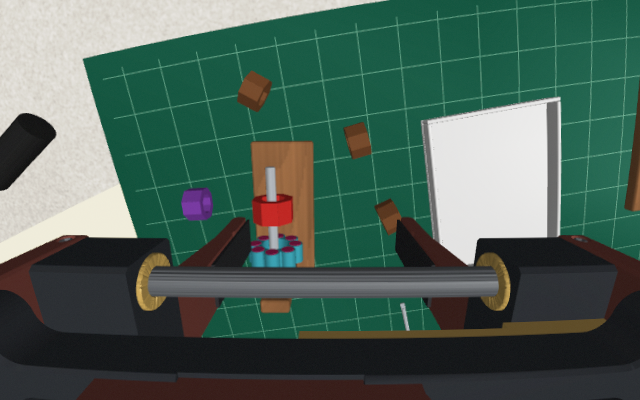

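The wrist view shows the bar nearly vertical in the image: free end (271,168), red collar (273,210), stamp (276,250). The tool is aligned with the bar. Next step is measuring collar, bar and yaw.

Run:
```python
from h import *
f=grab('wrist');s=bot.get_state();R=cv2.Rodrigues(np.array(s['eef_rot'],float))[0]
h=cv2.cvtColor(f['image'],cv2.COLOR_RGB2HSV)
m=cv2.inRange(h,(0,150,60),(6,255,255));m[:180]=0;m[235:]=0;m[:,:240]=0;m[:,310:]=0
y,x=np.nonzero(m);print('red',x.min(),x.max(),y.min(),y.max())
for v in range(y.min(),y.max(),4): print(v,x[y==v].min(),x[y==v].max(),end='; ')
print()
b=cv2.inRange(h,(0,0,110),(179,60,255))
P=[]
for v in (172,178,184,190,228,231,234):
    xs=np.nonzero(b[v,255:300])[0]
    if len(xs): u=255+(xs.min()+xs.max())/2; p=onz(f,u,v,.1); P.append(p); print('bar',v,u,len(xs),p.round(4))
P=np.array(P);d=P[-1]-P[0];print('yaw',np.degrees(np.arctan2(d[1],d[0])))
col=np.nonzero(b[150:195,271])[0];print('free end row',150+col.min(),onz(f,271,150+col.min(),.1))
xc=(x.min()+x.max())/2
for z in(.093,.1,.113):print(z,onz(f,xc,np.median(y),z),[R.T@(onz(f,xc,np.median(y),z)-s['ee_pos'])])
```

```text
red 252 292 194 226
194 277 283; 198 254 291; 202 252 291; 206 252 292; 210 253 292; 214 253 292; 218 253 292; 222 254 290; 
bar 172 269.5 10 [ 0.4912 -0.2665  0.1   ]
bar 178 269.5 10 [ 0.4972 -0.2678  0.1   ]
bar 184 270.5 10 [ 0.5034 -0.268   0.1   ]
bar 190 270.5 10 [ 0.5095 -0.2692  0.1   ]
bar 228 272.5 10 [ 0.55   -0.2753  0.1   ]
bar 231 272.5 10 [ 0.5533 -0.276   0.1   ]
bar 234 272.5 10 [ 0.5566 -0.2767  0.1   ]
yaw -8.7822715199123
free end row 167 [ 0.48644792 -0.26405728  0.1       ]
0.093 [ 0.53354217 -0.27372547  0.093     ] [array([-0.02524945, -0.05293668,  0.09726622])]
0.1 [ 0.5315994  -0.27211316  0.1       ] [array([-0.02307575, -0.05164074,  0.0902684 ])]
0.113 [ 0.52799141 -0.26911888  0.113     ] [array([-0.01903888, -0.04923399,  0.07727246])]
```

Request:
{"fn": "jog_arm", "kwargs": {"plan": "8.78 -1.3 -2.6 0 0; 8.78 -1.3 -2.6 0 0; 8.78 0 0 0 0; 8.78 0 0 2 0; 8.78 0 0 2 0; 8.78 0 0 2 0; 8.78 0 0 2 0; 8.78 0 0 2 0; 8.78 0 0 1.2 0; 8.78 0 0 0 0; 8.78 0 0 0 0; 3 0 0 0 0; 3 0 0 0 0; 3 0 0 0 0; 3 0 0 0 0; 3 0 0 0 0; 3 0 0 0 0; 3 0 0 0 0; 3 0 0 0 0; 3 0 0 0 0", "squeeze": 15}}

```text
time_s: 4.8
ee_pos: [0.5348, -0.2747, 0.0784]
eef_rot: [-0.246, -3.132, 0.0]
force: [-0.5, 0.6, -0.2]
opening: 0.341
gripper_force: 0.0
```

The fingers closed to 30 mm with no grip force, so the collar isn't between them. Time to look.

Run:
```python
from h import *
W=grab('wrist');S=grab('side')
a=cv2.resize(W['image'][140:320,180:420],None,fx=2,fy=2);b=cv2.resize(S['image'][170:300,340:450],None,fx=2.8,fy=2.8)
h=max(a.shape[0],b.shape[0]);pad=lambda i:cv2.copyMakeBorder(i,0,h-i.shape[0],0,0,cv2.BORDER_CONSTANT)
cv2.imwrite('pics/c2.png',np.hstack([pad(a),pad(b)])[:,:,::-1]);print(bot.get_state()['opening'],bot.get_state()['gripper_force'])
```

```text
0.342849678680555 0.0
```

View pics/c2.png

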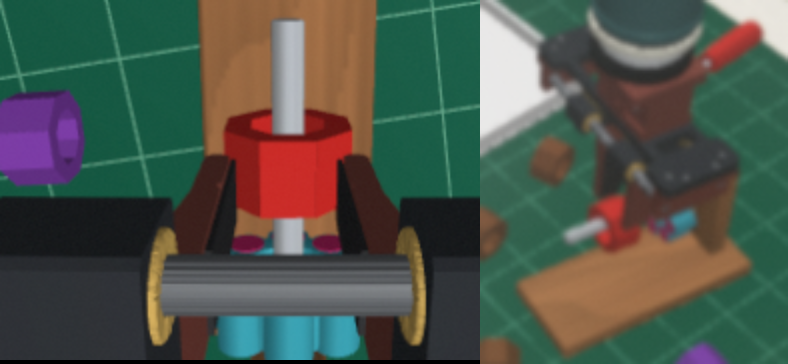

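The collar now sits just in front of the fingers, towards the free end (wrist crop, rows 110–215, columns 225–352). It seems my x was too far back, or the collar slid. I'll measure it here.

Run:
```python
from h import *
W=grab('wrist');s=bot.get_state();R=cv2.Rodrigues(np.array(s['eef_rot'],float))[0]
h=cv2.cvtColor(W['image'],cv2.COLOR_RGB2HSV)
m=cv2.inRange(h,(0,150,40),(6,255,255))[:,180:420]
y,x=np.nonzero(m);x=x+180;print(x.min(),x.max(),y.min(),y.max())
print([int(W['image'][v,325,0]) for v in range(190,252,2)])
print([int(W['image'][v,310,0]) for v in range(190,252,2)])
for u,v,z in ((311,248,.113),(342,248,.113),(311,222,.113),(342,222,.113),(309,195,.113),(325,248,.113)):
    p=onz(W,u,v,z);print(u,v,p.round(4),(R.T@(p-s['ee_pos'])).round(4))
# fingertips expectations
def proj(P): 
    c=W['R']@P+W['t'];q=c[:2]/c[2];q=q*(1+W['k1']*(q@q));return W['K'][:2,:2]@q+W['K'][:2,2]
for dx in(-.01,.01):
  for dz in(0,-.019,-.04): print(dx,dz,[proj(np.array(s['ee_pos'])+R@np.array([dx,dy,dz])).round() for dy in(-.015,.015)])
print('collar front ring centre', proj(np.array(s['ee_pos'])))
S=grab('side');m=cv2.inRange(cv2.cvtColor(S['image'],cv2.COLOR_RGB2HSV),(0,150,60),(6,255,255));m[:, :365]=0;m[:,412:]=0;m[:228]=0;m[275:]=0
y,x=np.nonzero(m);print(x.min(),x.max(),y.min(),y.max())
```

```text
206 389 195 397
[185, 185, 184, 184, 184, 183, 183, 184, 168, 96, 133, 202, 202, 203, 202, 202, 201, 202, 203, 202, 203, 202, 203, 201, 201, 202, 203, 202, 202, 198, 181]
[155, 154, 141, 97, 138, 195, 195, 192, 97, 97, 130, 193, 194, 193, 193, 194, 192, 190, 190, 189, 190, 191, 190, 190, 186, 184, 185, 185, 184, 180, 148]
311 248 [ 0.5415 -0.2818  0.113 ] [-0.0077 -0.006  -0.0346]
342 248 [ 0.5444 -0.2634  0.113 ] [-0.0077  0.0126 -0.0346]
311 222 [ 0.5252 -0.2791  0.113 ] [ 0.0088 -0.0058 -0.0346]
342 222 [ 0.528  -0.2611  0.113 ] [ 0.0088  0.0123 -0.0346]
309 195 [ 0.5089 -0.2775  0.113 ] [ 0.0251 -0.0068 -0.0346]
325 248 [ 0.5428 -0.2735  0.113 ] [-0.0077  0.0024 -0.0346]
-0.01 0 [array([300., 231.]), array([342., 231.])]
-0.01 -0.019 [array([298., 241.]), array([344., 241.])]
-0.01 -0.04 [array([295., 255.]), array([347., 255.])]
0.01 0 [array([300., 204.]), array([343., 204.])]
0.01 -0.019 [array([298., 212.]), array([345., 212.])]
0.01 -0.04 [array([294., 223.]), array([347., 223.])]
collar front ring centre [321.31096423 217.43671239]
380 396 240 259
```

Run:
```python
from h import *
S=grab('side');s=bot.get_state();R=cv2.Rodrigues(np.array(s['eef_rot'],float))[0]
def proj(f,P): 
    c=f['R']@P+f['t'];q=c[:2]/c[2];q=q*(1+f['k1']*(q@q));return f['K'][:2,:2]@q+f['K'][:2,2]
x0,y0,k=340,190,6
im=cv2.resize(S['image'][y0:290,x0:450],None,fx=k,fy=k,interpolation=cv2.INTER_CUBIC)[:,:,::-1].copy()
for dz in(0,-.02,-.04):
  for dy in(-.015,.015):
    u,v=proj(S,np.array(s['ee_pos'])+R@np.array([0,dy,dz]));print(dz,dy,u,v)
    cv2.circle(im,(int((u-x0+.5)*k),int((v-y0+.5)*k)),3,(0,255,255) if dy<0 else (255,255,0),-1)
cv2.imwrite('pics/s2.png',im);print(s['opening'],s['gripper_force'],s['force'],s['ee_pos'])
```

```text
0 -0.015 391.3818214956111 258.0877902679381
0 0.015 384.13391850537073 249.23626872635904
-0.02 -0.015 392.1806107761321 252.29980478006905
-0.02 0.015 384.83311357074564 243.44042869029056
-0.04 -0.015 392.9988827098772 246.37020805165395
-0.04 0.015 385.549068683703 237.50521734898075
0.34262142388886757 0.0 [0.72026609 0.78054539 0.74807247] [ 0.53482634 -0.27470381  0.07839469]
```

View pics/s2.png

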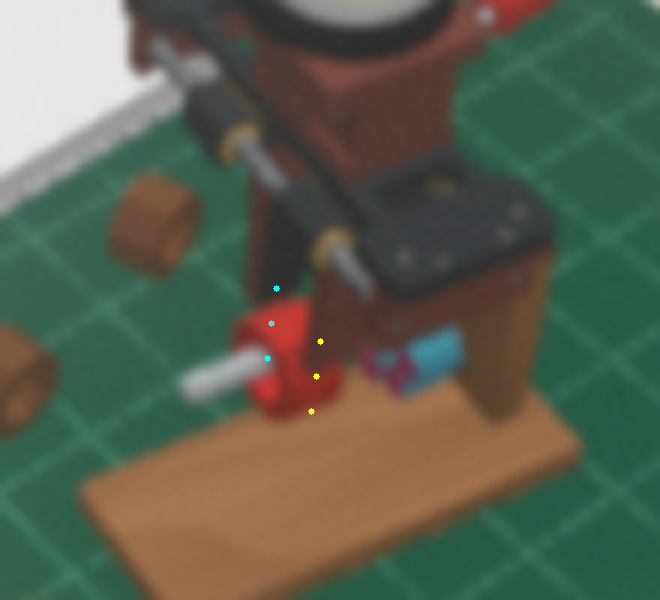

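The drawn points show the finger tips ending around z ≈ 0.107 (near tip (335,365), far tip (262,298)), so they sit roughly 30 mm short of where I took the TCP. They closed above the collar's slanted facets. I'll open, go down 3 cm with a 4 mm shift towards the free end, and close again. Board, post and body all stay clear.

Request:
{"fn": "jog_arm", "kwargs": {"plan": "8.78 0 0 0 0; 8.78 0 0 0 0; 8.78 0 0 0 0; 8.78 0 0 0 0; 8.78 0 0 0 0; 8.78 0.4 0 0 0; 8.78 0 0 1 0; 8.78 0 0 1 0; 8.78 0 0 1 0; 8.78 0 0 0 0; 8.78 0 0 0 0; 3 0 0 0 0; 3 0 0 0 0; 3 0 0 0 0; 3 0 0 0 0; 3 0 0 0 0; 3 0 0 0 0; 3 0 0 0 0; 3 0 0 0 0"}}

```text
time_s: 6.95
ee_pos: [0.5309, -0.2741, 0.0484]
eef_rot: [-0.246, -3.132, 0.0]
force: [0.0, 0.8, 1.3]
opening: 0.459
gripper_force: 15.0
```

Run:
```python
from h import *
s=bot.get_state();print(s['opening'],s['gripper_force'],s['force'],s['ee_pos'],s['time_s'])
S=grab('side');W=grab('wrist')
b=cv2.resize(S['image'][190:290,340:450],None,fx=4,fy=4,interpolation=cv2.INTER_CUBIC)
a=cv2.resize(W['image'][160:340,230:410],(350,350))
cv2.imwrite('pics/s3.png',np.hstack([cv2.copyMakeBorder(a,0,50,0,0,cv2.BORDER_CONSTANT),b])[:,:,::-1])
```

```text
0.4587589180255046 14.999567722667031 [0.0074683  0.80118022 1.29077704] [ 0.53085692 -0.27408334  0.04843239] 6.95
```

Gripped at 40.3 mm with 15 N. Next: raise 6 mm to centre the hole on the bar, slide off along tool +x, then lift.

Request:
{"fn": "jog_arm", "kwargs": {"plan": "3 0 0 -0.3 0; 3 0 0 -0.3 0; 3 0 0 0 0; 3 0.5 0 0 0; 3 1 0 0 0; 3 1 0 0 0; 3 1 0 0 0; 3 1 0 0 0; 3 1 0 0 0; 3 1 0 0 0; 3 1 0 0 0; 3 1 0 0 0; 3 0.5 0 0 0; 3 0 0 0 0; 3 0 0 0 0"}}

```text
time_s: 8.55
ee_pos: [0.4423, -0.2603, 0.0545]
eef_rot: [0.246, 3.131, -0.001]
force: [-0.1, 0.2, -1.4]
opening: 0.455
gripper_force: 15.0
```

Run:
```python
from h import *
s=bot.get_state();print(s['opening'],s['gripper_force'],s['force'],s['ee_pos'],s['time_s'])
S=grab('side')
a=cv2.resize(S['image'][190:300,320:450],None,fx=5,fy=5,interpolation=cv2.INTER_CUBIC)
cv2.imwrite('pics/s4.png',a[:,:,::-1])
```

```text
0.4547750008977749 14.999433959512132 [-0.05751234  0.24949165 -1.39142743] [ 0.44232829 -0.2603235   0.05452292] 8.55
```

View pics/s4.png

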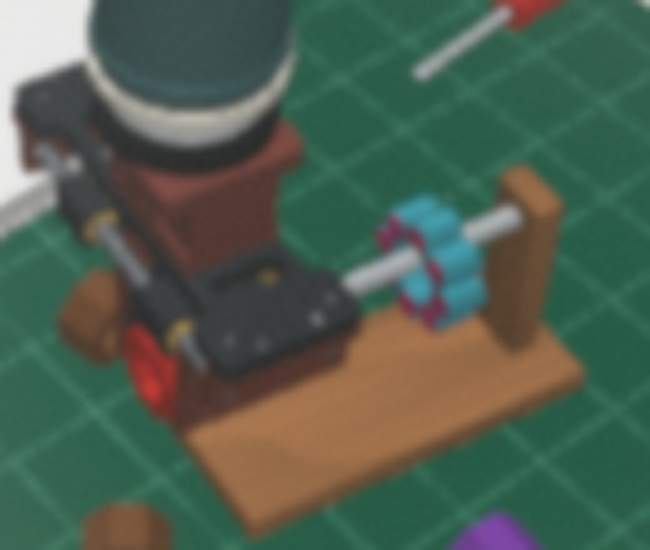

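The collar hangs in the gripper at (150,370), clear of the bar, and the stamp is still on the bar at (435,260). Lift and carry to the tray's near half.

Request:
{"fn": "jog_arm", "kwargs": {"plan": "3 0 0 -2 0; 3 0 0 -2 0; 3 -0.5 3.4 0 0; 3 -0.5 3.4 0 0; 3 -0.5 3.4 0 0; 3 -0.5 3.4 0 0; 3 -0.5 3.4 0 0; 3 -0.5 3.4 0 0; 3 -0.5 3.4 0 0; 3 -0.5 3.4 0 0; 3 0 0 0 0; 3 0 0 2 0; 3 0 0 2 0; 3 0 0 2 0; 3 0 0 1.5 0; 3 0 0 1 0; 3 0 0 0 0; 3 0 0 0 0"}}

```text
time_s: 10.4
ee_pos: [0.5243, 0.0021, 0.0096]
eef_rot: [0.246, 3.132, -0.0]
force: [-0.2, 0.9, -0.3]
opening: 0.454
gripper_force: 15.0
```

Run:
```python
from h import *
s=bot.get_state();print(s['opening'],s['gripper_force'],s['force'],s['ee_pos'],s['time_s'])
S=grab('side')
a=cv2.resize(S['image'][140:260,250:400],None,fx=5,fy=5,interpolation=cv2.INTER_CUBIC)
cv2.imwrite('pics/s5.png',a[:,:,::-1])
```

```text
0.45422006837622547 14.999465700419128 [-0.20779262  0.9213977  -0.33472054] [0.52425189 0.00206056 0.00958793] 10.4
```

View pics/s5.png

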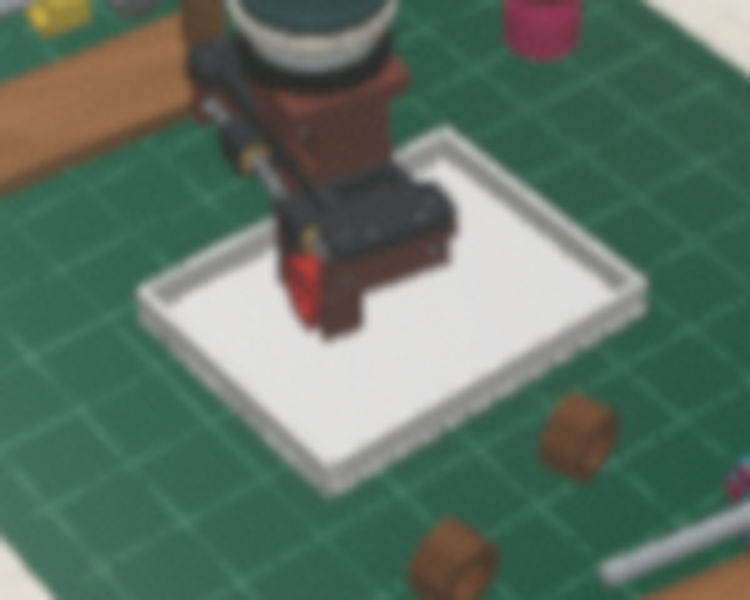

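The collar is over the near half of the tray at (305,285), still held, with no contact force. Lower in stages and watch the force.

Request:
{"fn": "jog_arm", "kwargs": {"plan": "3 0 0 0.7 0; 3 0 0 0.7 0; 3 0 0 0.7 0; 3 0 0 0 0; 3 0 0 0 0"}}

```text
time_s: 10.95
ee_pos: [0.5236, 0.0024, -0.012]
eef_rot: [-0.246, -3.131, 0.0]
force: [0.2, 1.3, -1.1]
opening: 0.455
gripper_force: 15.0
```

Request:
{"fn": "jog_arm", "kwargs": {"plan": "3 0 0 0.2 0; 3 0 0 0.2 0; 3 0 0 0 0; 3 0 0 0 0"}}

```text
time_s: 11.35
ee_pos: [0.524, 0.0024, -0.0156]
eef_rot: [-0.246, -3.132, 0.0]
force: [0.5, -0.3, -1.6]
opening: 0.458
gripper_force: 15.0
```

Request:
{"fn": "jog_arm", "kwargs": {"plan": "3 0 0 0.2 0; 3 0 0 0 0; 3 0 0 0 0"}}

```text
time_s: 11.65
ee_pos: [0.5239, 0.0024, -0.0177]
eef_rot: [-0.246, -3.132, 0.0]
force: [0.1, 1.4, 0.2]
opening: 0.454
gripper_force: 15.0
```

Request:
{"fn": "jog_arm", "kwargs": {"plan": "3 0 0 0.15 0; 3 0 0 0 0; 4.6 0 0 0 0; 5 0 0 0 0; 6 0 0 0 0; 7 0 0 0 0; 8 0 0 0 0; 8.78 0 0 0 0; 8.78 0 0 0 0; 8.78 0 0 -1 0; 8.78 0 0 -2 0; 8.78 0 0 -3 0; 8.78 0 0 -4 0; 8.78 0 0 -4 0; 8.78 0 0 0 0; 8.78 0 0 0 0; 8.78 0 0 0 0"}}

```text
time_s: 13.35
ee_pos: [0.5229, 0.0025, 0.1201]
eef_rot: [-0.246, -3.13, 0.0]
force: [0.3, -0.1, -0.7]
opening: 1.0
gripper_force: 0.0
```

Run:
```python
from h import *
s=bot.get_state();print(s['opening'],s['force'],s['ee_pos'],s['time_s'])
T=grab('top');S=grab('side');W=grab('wrist')
for n,f in(('W',W),('S',S),('T',T)):
    m=cv2.inRange(cv2.cvtColor(f['image'],cv2.COLOR_RGB2HSV),(0,150,80),(6,255,255))
    k,l,st,c=cv2.connectedComponentsWithStats(m)
    for i in range(1,k):
        if st[i,4]>30: print(n,c[i].round(),st[i,:5],onz(f,*c[i],.03).round(3))
m=cv2.inRange(cv2.cvtColor(S['image'],cv2.COLOR_RGB2HSV),(90,120,90),(110,255,255));m[:220]=0;m[290:]=0;m[:,:360]=0;m[:,440:]=0
k,l,st,c=cv2.connectedComponentsWithStats(m);i=1+np.argmax(st[1:,4]);print('teal side',c[i],st[i])
```

```text
1.000309623303009 [ 0.27898515 -0.12484689 -0.65313505] [0.5228613  0.00251367 0.12009064] 13.35
W [323. 190.] [ 304  176   39   30 1112] [0.524 0.004 0.03 ]
S [179. 123.] [171 120  17   7  46] [0.403 0.566 0.03 ]
S [430. 185.] [421 179  19  15 132] [ 0.826 -0.133  0.03 ]
S [314. 204.] [309 199  10  12  78] [ 0.525 -0.     0.03 ]
S [554. 275.] [537 262  36  27 731] [ 0.829 -0.527  0.03 ]
T [342.  76.] [337  62  11  29 235] [ 0.831 -0.119  0.03 ]
T [494.  76.] [480  63  29  28 623] [ 0.84  -0.506  0.03 ]
T [ 49. 245.] [ 24 233  49  25 352] [0.402 0.604 0.03 ]
teal side [408.94011976 239.2994012 ] [399 229  17  24 167]
```

The collar rests in the tray at about (0.524, 0.004) and the stamp is untouched. Next, go above the stamp, at about (0.586, −0.281).

Request:
{"fn": "jog_arm", "kwargs": {"plan": "8.78 -1.3 -3.4 0 0; 8.78 -1.3 -3.4 0 0; 8.78 -1.3 -3.4 0 0; 8.78 -1.3 -3.4 0 0; 8.78 -1.3 -3.4 0 0; 8.78 -1.3 -3.4 0 0; 8.78 -1.4 -3.4 0 0; 8.78 -1.4 -3.3 0 0; 8.78 0 0 0 0; 8.78 0 0 0 0; 8.78 0 0 0 0"}}

```text
time_s: 14.6
ee_pos: [0.5854, -0.2804, 0.1199]
eef_rot: [-0.245, -3.13, -0.002]
force: [-0.4, -0.2, -0.1]
opening: 1.0
gripper_force: 0.0
```

Run:
```python
from h import *
s=bot.get_state();R=cv2.Rodrigues(np.array(s['eef_rot'],float))[0];print(s['ee_pos'],s['time_s'])
W=grab('wrist');m=cv2.inRange(cv2.cvtColor(W['image'],cv2.COLOR_RGB2HSV),(88,110,60),(110,255,255));m[:140]=0;m[300:]=0;m[:,:230]=0;m[:,420:]=0
y,x=np.nonzero(m);print(x.min(),x.max(),y.min(),y.max())
for v in (y.min(),y.max()):
    p=onz(W,(x.min()+x.max())/2,v,.118);print(v,p,(R.T@(p-s['ee_pos'])))
for u in(x.min(),x.max()): print((R.T@(onz(W,u,(y.min()+y.max())/2,.1)-s['ee_pos'])))
save(W,'w2.png')
```

```text
[ 0.58538669 -0.28041127  0.11985009] 14.6
283 358 183 224
183 [ 0.56098336 -0.27704156  0.118     ] [ 0.02462599 -0.00047703  0.00190621]
224 [ 0.59077121 -0.28182102  0.118     ] [-0.00554267 -0.00055569  0.00183663]
[ 0.00474746 -0.0296982   0.01982356]
[0.00469539 0.02834551 0.01989679]
```

View pics/w2.png

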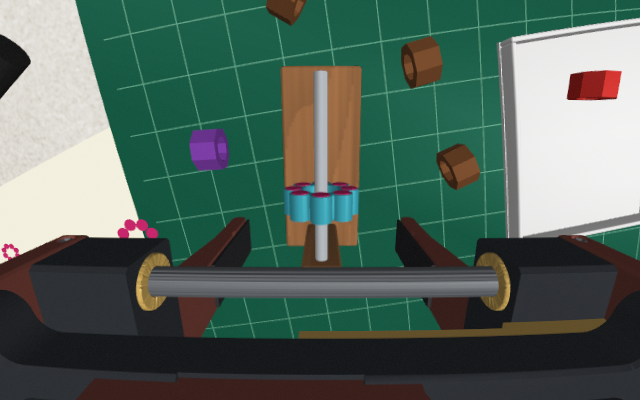

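The wrist view shows the stamp centred between the open fingers (columns 283–358, top rows 194–224) and the collar lying in the tray at (594,85). The stamp sits 5 mm towards the free end, so I'll shift by that, descend and grip.

Request:
{"fn": "jog_arm", "kwargs": {"plan": "8.78 0.5 0 0 0; 8.78 0 0 1.5 0; 8.78 0 0 1.5 0; 8.78 0 0 1.5 0; 8.78 0 0 1 0; 8.78 0 0 1 0; 8.78 0 0 0.6 0; 8.78 0 0 0 0; 8.78 0 0 0 0; 5 0 0 0 0; 5 0 0 0 0; 5 0 0 0 0; 5 0 0 0 0; 5 0 0 0 0; 5 0 0 0 0; 5 0 0 0 0"}}

```text
time_s: 16.25
ee_pos: [0.5816, -0.2812, 0.0502]
eef_rot: [0.246, 3.132, -0.001]
force: [0.2, -0.4, 3.3]
opening: 0.676
gripper_force: 15.0
```

Request:
{"fn": "jog_arm", "kwargs": {"plan": "5 0 0 -0.3 0; 5 0 0 -0.3 0; 5 0 0 -0.2 0; 5 0 0 0 0; 5 0 0 0 0", "squeeze": 20}}

```text
time_s: 16.75
ee_pos: [0.5814, -0.2811, 0.0579]
eef_rot: [0.246, 3.132, -0.0]
force: [1.0, -0.9, -0.5]
opening: 0.677
gripper_force: 20.0
```

Holding freely. Slide it off, 13.5 cm along tool +x.

Request:
{"fn": "jog_arm", "kwargs": {"plan": "5 0.5 0 0 0; 5 1 0 0 0; 5 1 0 0 0; 5 1 0 0 0; 5 1 0 0 0; 5 1 0 0 0; 5 1 0 0 0; 5 1 0 0 0; 5 1 0 0 0; 5 1 0 0 0; 5 1 0 0 0; 5 1 0 0 0; 5 1 0 0 0; 5 1 0 0 0; 5 0.5 0 0 0; 5 0 0 0 0; 5 0 0 0 0"}}

```text
time_s: 18.45
ee_pos: [0.4435, -0.2595, 0.058]
eef_rot: [0.246, 3.131, -0.001]
force: [-0.3, -0.3, -0.6]
opening: 0.675
gripper_force: 20.0
```

Run:
```python
from h import *
s=bot.get_state();print(s['opening'],s['gripper_force'],s['force'],s['ee_pos'],s['time_s'])
f=grab('wrist');m=cv2.inRange(cv2.cvtColor(f['image'],cv2.COLOR_RGB2HSV),(88,110,60),(110,255,255));m[:140]=0;m[:,:230]=0;m[:,420:]=0;m[300:]=0
y,x=np.nonzero(m);print(x.min(),x.max(),y.min(),y.max(),len(x))
S=grab('side');save(S,'s6.png',5,(290,180,440,300))
```

```text
0.6754263145834012 19.999467730522156 [-0.28905799 -0.26371641 -0.56385146] [ 0.44346563 -0.25948343  0.05804582] 18.45
270 376 209 267 4238
```

View pics/s6.png

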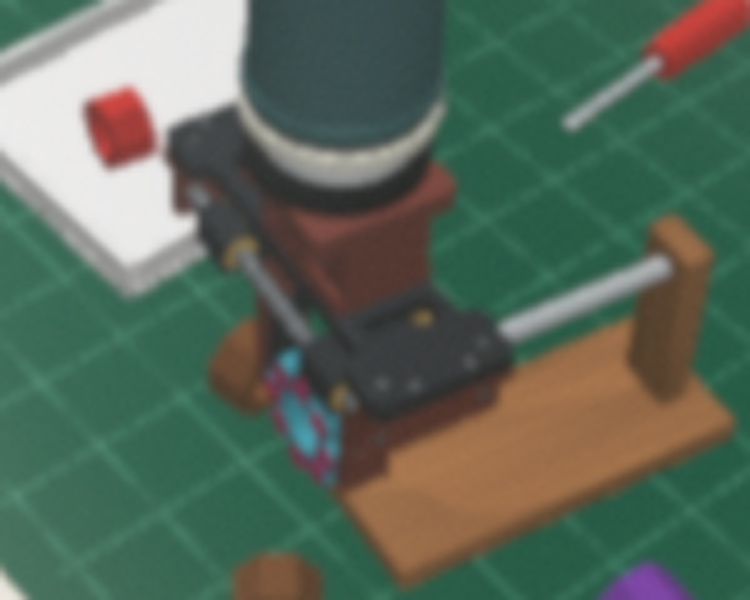

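The stamp is clear of the bar in the gripper at (300,420), and the collar is in the tray at (120,125). Lift and carry to the tray's far half.

Request:
{"fn": "jog_arm", "kwargs": {"plan": "5 0 0 -2 0; 5 0 0 -2.5 0; 5 0 0 -2.5 0; 5 -1.5 3.3 0 0; 5 -1.5 3.3 0 0; 5 -1.5 3.3 0 0; 5 -1.5 3.3 0 0; 5 -1.5 3.3 0 0; 5 -1.5 3.3 0 0; 5 -1.5 3.3 0 0; 5 -1.5 3.3 0 0; 5 -1.5 3.2 0 0; 5 0 0 0 0; 5 0 0 2.5 0; 5 0 0 2.5 0; 5 0 0 2.5 0; 5 0 0 2 0; 5 0 0 1.5 0; 5 0 0 0 0; 5 0 0 0 0"}}

```text
time_s: 20.55
ee_pos: [0.6229, 0.0119, 0.0181]
eef_rot: [-0.246, -3.132, 0.0]
force: [-0.1, -0.3, -0.4]
opening: 0.676
gripper_force: 20.0
```

Request:
{"fn": "jog_arm", "kwargs": {"plan": "5 0 0 0.5 0; 5 0 0 0.5 0; 5 0 0 0.3 0; 5 0 0 0 0; 5 0 0 0 0"}}

```text
time_s: 21.05
ee_pos: [0.6227, 0.0121, 0.0049]
eef_rot: [-0.246, -3.132, 0.0]
force: [-0.3, 0.1, -0.2]
opening: 0.674
gripper_force: 20.0
```

Request:
{"fn": "jog_arm", "kwargs": {"plan": "5 0 0 0.2 0; 5 0 0 0 0; 5 0 0 0 0"}}

```text
time_s: 21.35
ee_pos: [0.6227, 0.0121, 0.0029]
eef_rot: [-0.246, -3.132, 0.0]
force: [0.7, 0.7, -1.0]
opening: 0.68
gripper_force: 20.0
```

Request:
{"fn": "jog_arm", "kwargs": {"plan": "5 0 0 0.3 0; 5 0 0 0.3 0; 5 0 0 0 0; 5 0 0 0 0"}}

```text
time_s: 21.75
ee_pos: [0.6225, 0.0121, -0.0034]
eef_rot: [-0.246, -3.131, 0.0]
force: [-0.0, 0.4, 0.2]
opening: 0.677
gripper_force: 20.0
```

Request:
{"fn": "jog_arm", "kwargs": {"plan": "5 0 0 0.2 0; 5 0 0 0 0; 5 0 0 0 0"}}

```text
time_s: 22.05
ee_pos: [0.6227, 0.0121, -0.0052]
eef_rot: [-0.246, -3.132, 0.0]
force: [-0.8, 0.0, 0.6]
opening: 0.681
gripper_force: 20.0
```

Request:
{"fn": "jog_arm", "kwargs": {"plan": "6.2 0 0 0 0; 6.5 0 0 0 0; 7 0 0 0 0; 8 0 0 0 0; 8.78 0 0 0 0; 8.78 0 0 0 0; 8.78 0 0 -1 0; 8.78 0 0 -2 0; 8.78 0 0 -3 0; 8.78 0 0 -4 0; 8.78 0 0 -4 0; 8.78 0 0 0 0; 8.78 0 0 0 0; 8.78 0 0 0 0"}}

```text
time_s: 23.45
ee_pos: [0.6216, 0.0122, 0.1341]
eef_rot: [-0.246, -3.13, 0.0]
force: [-0.2, -0.6, 0.2]
opening: 0.999
gripper_force: 0.0
```

Run:
```python
from h import *
s=bot.get_state();print(s['force'],s['ee_pos'],s['time_s'])
for n in('wrist','side','wrist'):
  f=grab(n);h=cv2.cvtColor(f['image'],cv2.COLOR_RGB2HSV)
  for nm,lo,hi in(('red',(0,150,80),(6,255,255)),('teal',(88,110,60),(110,255,255))):
    k,l,st,c=cv2.connectedComponentsWithStats(cv2.inRange(h,lo,hi))
    for i in range(1,k):
        p=onz(f,*c[i],.035)
        if st[i,4]>40 and .45<p[0]<.72 and abs(p[1])<.12: print(n,nm,c[i].round(1),st[i,:5],p.round(3))
```

```text
[-0.22423927 -0.55849646  0.19243102] [0.62163068 0.01215581 0.13407584] 23.45
wrist red [297.5  91.7] [ 277   78   41   28 1095] [0.524 0.004 0.035]
wrist teal [323.2 190. ] [ 295  175   57   29 1211] [0.625 0.013 0.035]
side red [313.7 204.2] [309 199  10  12  79] [ 0.522 -0.004  0.035]
side teal [342.3 184.2] [336 176  11  18  78] [0.632 0.012 0.035]
wrist red [297.5  92.1] [ 277   78   41   29 1113] [0.524 0.004 0.035]
wrist teal [323.2 190.6] [ 295  176   57   29 1231] [0.625 0.013 0.035]
```

Both parts are at rest in the tray, and the gripper is clear.

```bash
python3 -c "
from rig import bot
print(bot.sign_off())"
```

```text
the job is handed in; nothing more can be done
None
```

I set the red collar and then the flower stamp down in the white tray, at about (0.524, 0.004) and (0.625, 0.013). Both lay still when I handed the job in at about 23.6 s; sign-off returned no verdict.

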